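Change over the tilt-out button bins

ROBOT

A 6-joint arm with a two-finger parallel gripper is mounted at the origin on the work surface. World frame = base frame: x ahead of the robot, y to its left, z up, the work surface at z = 0. Lengths are in m, angles in degrees, forces in N, time in s.
With the tool pointing down it reaches from about 0.3 to 0.75 m from the base axis. Payload 8.5 kg.
Tool frame: the origin (TCP) lies at the very end of the fingers, on their centre line; the grasp point (between the pads) lies 19 mm behind it (grip_depth is the distance from the TCP to the grasp point, in m); z points along the fingers, y is the direction in which the jaws open and shut (so a half turn about z gives the same grasp; the last joint's range is limited). The gripper opens to 85 mm and grips with 20 to 120 N. Pads are 22 mm wide; open, the fingers measure 114 mm over their backs; the gripper's body (76 mm by 85 mm) begins 54 mm behind the grasp point. The pads swing forward as they close: fully open they stand 13 mm farther back than shut.
Start: joints at [61.06, 21.807, 74.336, -0, 83.858, -12.336], TCP at [0.157, 0.527, 0.231] pointing down, gripper open.
Joint ranges: [-178.18, 178.18], [-50.72, 133.34], [12.68, 142.11], [-81.47, 261.47], [9.98, 163.14], [-165.26, 165.26]. Speed limits (degrees/s): [136.94, 136.94, 180, 180, 180, 180].

INTERFACE

Orientations are given as a 3x3 rotation matrix whose columns are the frame's x, y, z axes.
In Python, from rig import observe, get_image, close_job, silhouettes, grip_depth gives the robot as it stands. The module is installed in compiled form; this text tells all that it offers.
- The arm moves only by the shell command python3 -m crank 'ROWS' [FORCE]. ROWS is a JSON object of lists of equal length, an entry for each row: "slide": the shift along the tool's x, y, z in m, a list of three; "roll": the turn about the tool's z in rad; "grip": the finger opening in m, from 0 to 0.0854. A call has exactly 8 rows; each row is the pose to reach, as a shift and turn from the pose commanded when the call began, along the tool's axes at that moment; what a row does not reach only later rows make up. A row lasts 1/10 s, in which the tool goes at most 50 mm and 8.59 degrees, less where a joint would pass 70% of its speed; a pose out of reach is approached as far as the arm can. A call with a gripper value outside its range is refused whole. The fingers move at their own pace and stop on an object; FORCE is the grip in N (left out, the last holds). Time passes only in rows, so rows that repeat a pose let the fingers close, or fill a call up. It gives the time, the measured TCP pose, the force and the opening at its end, in the units of the state.
- observe(): the state, without advancing time (a new reading comes with each control period).
- get_image(name): name is "scene" or "top" or "wrist"; returns a dict with "frame" (400x640x3 uint8, red, green, blue), "fx", "fy", "cx", "cy" (pixels), "xyz" and "rotation" of the camera in the world. Camera axes: x right, y down, z forward; pixel columns grow to the right and rows downward; lengths in m; the calibration is good to about 2 mm. The wrist camera is an equidistant fisheye: a pixel r from the principal point sees the ray r / f radians off the axis. A picture is of the moment at which its call begins. There is no depth.
- close_job(): hands the job in, once; it reports no verdict.
Trained networks look in a picture, given as the dict that the camera call returned (one of the last four; its "shot" number tells which), for a name from the list of things; names that differ only in an ending like _2 or _b are one class to them, and where a whole thing is asked for, a point or a joint stands for the part that bears it (a point fixed in the world has none). Each returns a list of dicts, best first, with "confidence" (0 to 1); they miss things now and then, are a little off and sometimes report something else, mostly with a low value. They report only what shows in the picture. A call takes as long as a camera call.
- silhouettes(target, picture): "pixels" (400x640 bool, what is visible of it) and "box" ([centre column, centre row, width, height] in pixels, round what is visible of it).
The state is a dict: "time_s": time; "q": joint angles; "qvel": joint speeds; "joint_efforts": joint torques, N m; "position": TCP position; "tool_rot": TCP orientation; "ft_force": force on the tool from outside, world axes, zero at the start; "wrist_torque": the same for the moment, N m; "grip_width": finger opening in m.
Only numpy, scipy, OpenCV 4.12 (cv2) and the standard library are available. Lean on these libraries where they do the work, as an engineer would, in place of code of your own. Each camera call takes 0.05 s, during which the arm holds its last target.

TASK

Change over the parts bins on the assembly bench: push the narrow bin that was left tipped out back until it clicks fully shut, and tip the widest bin forward all the way out to its stop, and leave them so. Keep the middle-width bin shut and do not disturb the loose push-button standing on the bench in front of the bins.

Things in the scene. Friction and masses are not known exactly. Their poses are not given: they have to be found in the camera images.
- narrow_tab (a point): Middle of the top edge of the thumb tab (36 mm wide, 6 mm thick) of the narrow white tilt-out bin, 56 mm wide in a steel housing. Starts tipped out 0.4-0.6 rad. Axes turn with the bin: z up along tab, x front to back, y along width. Hinge along y lies 140 mm down own z, 3 mm along own +x. z's lean from vertical is the opening: 0 shut, 0.65 at stop, top going toward -x (robot side).
- wide_tab (a point): The same point and axes, hinge and tab on the widest bin, 120 mm wide; starts shut. Shut, a tab's top is 176 mm above the bench and 40 mm above its flat housing roof, which runs 100 mm back; space over the roof behind the tab and in front of it is free, so closed fingers can hook, push or pinch it from above. The front panel goes on below the tab in one plane.
- middle_tab (a point): The same on the middle-width bin, 84 mm; starts shut. The 3 units stand in a row, 140 mm apart, order varies, on a fixed 150x460x18 mm plank. All bins: a ball catch resists over the first 0.17 rad (about 4 N at the tab) and snaps shut below about 0.06; beyond, hinge friction (about 0.5 N at the tab) keeps the bin where it is left.
- button: Loose panel push-button standing cap down on the bench in front of the plank: stepped cylinder 54 mm tall, 30 mm across its steel bezel, black body, white collar, brass end up. Origin at the centre of its underside, z up. A bystander.

How it is judged:
By the outcome, as a careful person would: the job done as asked, in the order asked, and still so for the second after the job is handed in, with the robot touching nothing.
It also fails if it takes over 42 s, if anything falls off the work surface, if the arm or the gripper's body presses on something with over 40 N, if the wrist force passes 120 N, or if a joint passes its speed limit or range.

## Working session

There is one attempt and no reset: what is moved stays moved. The work goes in short steps, Python scripts to look and compute and a shell command to move; the robot and the scene stay as the last step left them, time stands still between calls to the robot, and variables do not carry over. Pictures are saved under pics/ and viewed, and the job is handed in when it is done.

```bash
mkdir -p pics; cat > h.py <<'E'
import numpy as np, cv2
from rig import observe, get_image, silhouettes
def save(p,n,scale=1): cv2.imwrite(n,cv2.cvtColor(p["frame"],cv2.COLOR_RGB2BGR))
def proj(p,X):
    R=np.array(p["rotation"]);c=R.T@(np.array(X)-np.array(p["xyz"]))
    return np.array([p["fx"]*c[0]/c[2]+p["cx"],p["fy"]*c[1]/c[2]+p["cy"]])
def ray(p,u,v):
    d=np.array([(u-p["cx"])/p["fx"],(v-p["cy"])/p["fy"],1.]);R=np.array(p["rotation"]);return R@d
def onz(p,u,v,z):
    d=ray(p,u,v);o=np.array(p["xyz"]);return o+d*(z-o[2])/d[2]
E
python3 - <<'E'
from h import *
np.set_printoptions(precision=3,suppress=True)
o=observe();print(o["time_s"],o["position"],o["tool_rot"])
for n in("scene","top"):
    p=get_image(n);save(p,f"pics/{n}0.png");print(n,p["xyz"],p["rotation"],p["fx"],p["cx"],p["cy"])
    for t in("narrow_tab","middle_tab","wide_tab","button"):
        for s in silhouettes(t,p)[:3]: print(t,s["confidence"],s["box"])
E
```

```text
0.0 [0.157 0.527 0.231] [[-0.958  0.286 -0.001]
 [ 0.286  0.958 -0.001]
 [ 0.    -0.001 -1.   ]]
scene [ 0.922 -0.138  0.776] [[ 0.451  0.756 -0.475]
 [ 0.892 -0.387  0.232]
 [-0.008 -0.528 -0.849]] 475.528786766286 314.60091137320285 205.17255724168916
narrow_tab 0.7 [413.4, 207.1, 44.0, 75.2]
narrow_tab 0.18 [290.0, 201.4, 16.2, 22.4]
middle_tab 0.7 [253.3, 284.4, 62.1, 94.8]
wide_tab 0.68 [337.2, 263.4, 76.7, 91.5]
button 0.85 [288.3, 201.0, 15.6, 24.4]
button 0.53 [412.6, 206.8, 45.0, 77.2]
top [0.437 0.051 0.86 ] [[ 0.016 -0.991  0.134]
 [-0.999 -0.022 -0.045]
 [ 0.047 -0.133 -0.99 ]] 411.35700558852125 317.94574525663984 196.1781008581442
narrow_tab 0.65 [303.6, 153.2, 63.3, 33.9]
narrow_tab 0.63 [227.4, 149.4, 42.1, 43.6]
middle_tab 0.87 [375.4, 170.3, 47.5, 21.4]
wide_tab 0.91 [305.5, 152.0, 65.3, 31.4]
button 0.59 [309.4, 236.3, 18.3, 15.7]
button 0.32 [375.4, 168.6, 49.7, 23.8]
```

View pics/scene0.png

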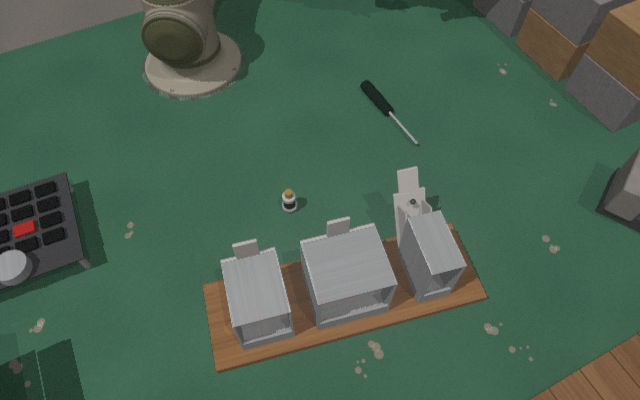

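View pics/top0.png

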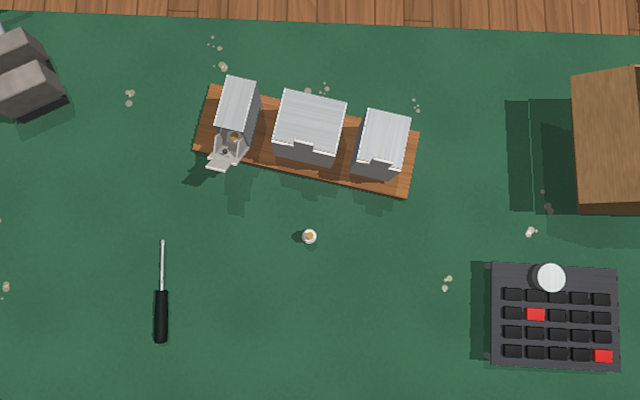

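The narrow bin is on the left in the top view, tipped out with its tab near (218,162). The wide bin is in the centre with its tab near (305,150), and the middle bin is on the right with its tab near (378,167). The button stands at (309,236). Next I'll zoom in to measure the tabs.

```bash
python3 - <<'E'
import cv2
a=cv2.imread("pics/top0.png")[65:215,180:430];cv2.imwrite("pics/topz.png",cv2.resize(a,None,fx=3.2,fy=3.2,interpolation=cv2.INTER_CUBIC))
a=cv2.imread("pics/scene0.png")[155:305,220:470];cv2.imwrite("pics/scenez.png",cv2.resize(a,None,fx=3.2,fy=3.2,interpolation=cv2.INTER_CUBIC))
E
```

```text
(no output)
```

View pics/topz.png

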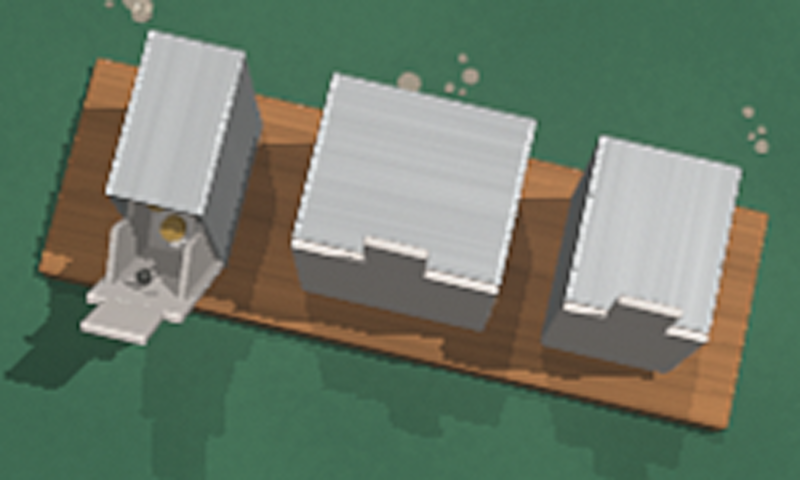

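View pics/scenez.png

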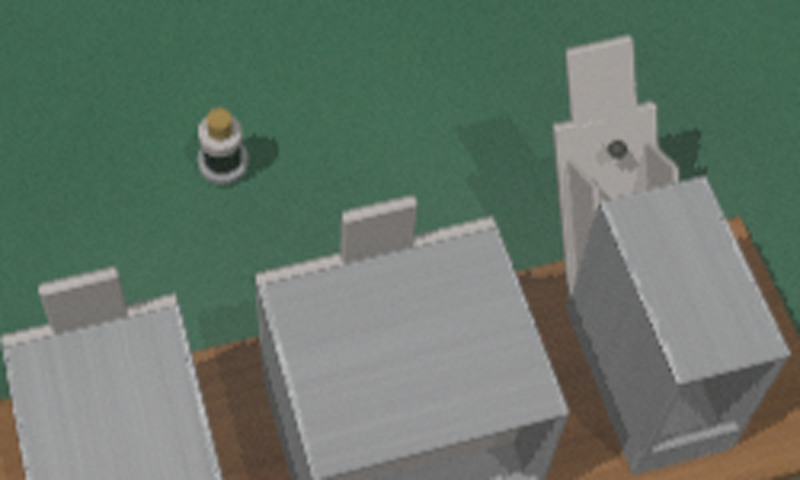

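```bash
cat > m.py <<'E'
from h import *
from scipy.optimize import least_squares
np.set_printoptions(precision=4,suppress=True)
def tri(obs):
    f=lambda X:np.concatenate([proj(p,X)-uv for p,uv in obs])
    r=least_squares(f,[.5,0,.15]);return r.x,r.fun
E
python3 - <<'E'
from m import *
T=get_image("top");S=get_image("scene")
t=lambda x,y:np.array([180+x/3.2-.3,65+y/3.2-.3]); s=lambda x,y:np.array([220+x/3.2-.3,155+y/3.2-.3])
P={}
for n,a,b in(("wide",(397,245),(379,206)),("mid",(645,306),(79,276)),("nar",(115,331),(600,43))):
    X,r=tri([(T,t(*a)),(S,s(*b))]);P[n]=X;print(n,X,r)
for n,a in(("wide",(397,245)),("mid",(645,306))): print(n,onz(T,*t(*a),.176))
for n,b in(("wide",(379,206)),("mid",(79,276))): print(n,onz(S,*s(*b),.176))
print("roof front corners wide",onz(T,*t(293,243),.136),onz(T,*t(497,290),.136),"back",onz(T,*t(335,75),.136),onz(T,*t(535,120),.136))
print("mid roof",onz(T,*t(568,307),.136),onz(T,*t(705,338),.136));
print("nar roof",onz(T,*t(108,193),.136),onz(T,*t(203,214),.136),onz(T,*t(152,32),.136),onz(T,*t(245,52),.136))
for pic in(T,S):
  b=silhouettes("button",pic)[0]["box"];print("button",onz(pic,b[0],b[1],.027))
E
```

```text
wide [0.6236 0.0461 0.1753] [-0.1801 -0.0799 -0.1674  0.021 ]
mid [ 0.5938 -0.0888  0.1735] [ 0.4418  0.1637  0.389  -0.017 ]
nar [0.5781 0.1983 0.1509] [-0.4002 -0.2032 -0.4161  0.0806]
wide [0.6233 0.0458 0.176 ]
mid [ 0.5935 -0.0875  0.176 ]
wide [0.624  0.0461 0.176 ]
mid [ 0.595  -0.0895  0.176 ]
roof front corners wide [0.6336 0.104  0.136 ] [ 0.6097 -0.0114  0.136 ] back [0.7333 0.0831 0.136 ] [ 0.7103 -0.0323  0.136 ]
mid roof [ 0.6009 -0.0517  0.136 ] [ 0.5851 -0.1297  0.136 ]
nar roof [0.6595 0.2083 0.136 ] [0.6489 0.1549 0.136 ] [0.7554 0.1881 0.136 ] [0.7453 0.1348 0.136 ]
button [0.4638 0.0304 0.027 ]
button [0.4785 0.0273 0.027 ]
```

```bash
cat >> h.py <<'E'
a=np.array
xb=a([.977,-.212,0]); yb=a([.212,.977,0]); W=a([.6237,.0460,.176]); N=W+.140*yb
def go(X):
    o=observe();print("t",o["time_s"],"pos",np.round(o["position"],4),"F",np.round(o["ft_force"],1),"w",o["grip_width"])
    R=a(o["tool_rot"]);print("slide",np.round(R.T@(a(X)-o["position"]),4),"roll",np.arctan2(-(R[:,1]@xb),R[:,1]@yb)*-1)
E
python3 -m crank '{"slide":[[-0.014,-0.006,0],[-0.037,-0.016,0],[-0.074,-0.032,0],[-0.116,-0.049,0],[-0.158,-0.067,0],[-0.200,-0.085,0],[-0.242,-0.103,0],[-0.284,-0.121,0]],"roll":[-0.02,-0.04,-0.06,-0.075,-0.075,-0.075,-0.075,-0.075],"grip":[0,0,0,0,0,0,0,0]}'
python3 -c "
from h import *
go([.545,.205,.231])"
```

```text
time_s: 1.5
position: [0.396, 0.3285, 0.2315]
tool_rot: [[-0.977, 0.213, 0.0], [0.213, 0.977, 0.0], [-0.0, 0.0, -1.0]]
ft_force: [-0.2, 0.1, 0.2]
grip_width: -0.0003
t 1.5 pos [0.396  0.3285 0.2315] F [-0.2  0.1  0.2] w -0.00033052588366654475
slide [-0.1719 -0.0889  0.0005] roll 0.0010859920732760279
```

```bash
python3 -m crank '{"slide":[[-0.03,-0.016,0],[-0.07,-0.036,0],[-0.11,-0.057,0],[-0.15,-0.077,0],[-0.172,-0.089,0.005],[-0.172,-0.089,0.035],[-0.172,-0.089,0.07],[-0.172,-0.089,0.091]],"roll":[0,0,0,0,0,0,0,0],"grip":[0,0,0,0,0,0,0,0]}'
python3 - <<'E'
from h import *
go(N-.014*xb+a([0,0,-.036]))
for n in("top","wrist"): save(get_image(n),f"pics/{n}1.png")
E
```

```text
time_s: 2.3
position: [0.5431, 0.2059, 0.1379]
tool_rot: [[-0.977, 0.214, -0.003], [0.214, 0.977, -0.0], [0.003, -0.001, -1.0]]
ft_force: [0.3, -0.2, -0.2]
grip_width: 0.0001
t 2.3 pos [0.5431 0.2059 0.1379] F [ 0.3 -0.2 -0.2] w 0.00013473677382447717
slide [-0.0987  0.001  -0.0024] roll 0.0017365998539856447
```

View pics/top1.png

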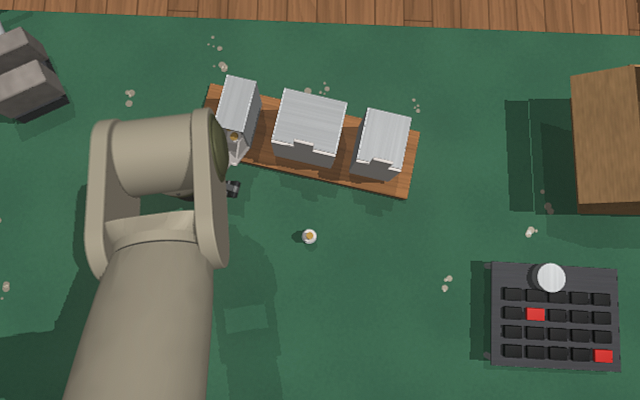

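View pics/wrist1.png

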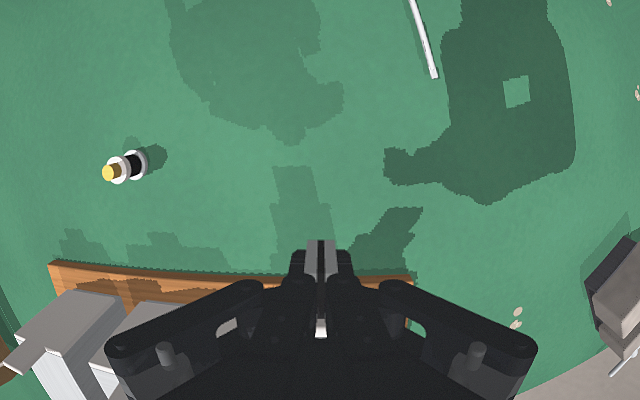

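The top view shows the fingers just in front of the narrow bin, around (233,187), clear of the button at (309,236). The wrist view agrees. I'll push now.

```bash
python3 -m crank '{"slide":[[-0.012,0.001,0],[-0.026,0.001,0],[-0.038,0.001,0],[-0.049,0.001,0],[-0.060,0.001,0],[-0.070,0.001,0],[-0.080,0.001,0],[-0.087,0.001,0]],"roll":[0,0,0,0,0,0,0,0],"grip":[0,0,0,0,0,0,0,0]}'
python3 - <<'E'
from h import *
go(N-.014*xb+a([0,0,-.036]))
save(get_image("scene"),f"pics/scene2.png")
E
```

```text
time_s: 3.2
position: [0.6295, 0.1888, 0.1408]
tool_rot: [[-0.977, 0.213, -0.0], [0.213, 0.977, 0.0], [0.0, 0.0, -1.0]]
ft_force: [-2.8, -0.1, 1.5]
grip_width: 0.0003
t 3.2 pos [0.6295 0.1888 0.1408] F [-2.8 -0.1  1.5] w 0.0002589177056669553
slide [-0.0106 -0.0008  0.0008] roll 0.0009669997899082695
```

View pics/scene2.png

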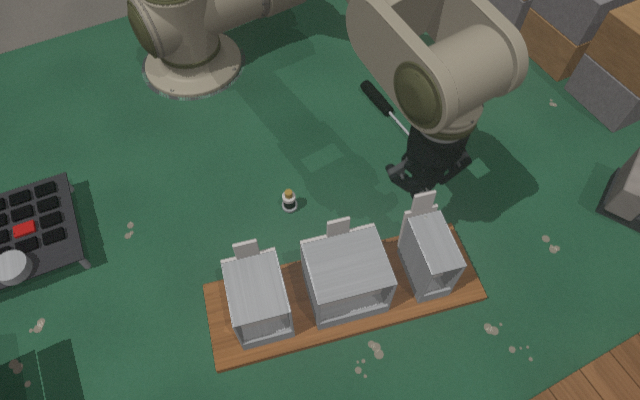

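The narrow bin is nearly shut, with its tab at about (424,202), and the force shows about 3 N of catch resistance. I'll keep pushing.

```bash
python3 -m crank '{"slide":[[-0.003,0,0],[-0.006,0,0],[-0.008,0,0],[-0.010,0,0],[-0.011,0,0],[-0.012,0,0],[-0.012,0,0],[-0.012,0,0]],"roll":[0,0,0,0,0,0,0,0],"grip":[0,0,0,0,0,0,0,0]}'
python3 - <<'E'
from h import *
go(N-.014*xb+a([0,0,-.036]))
E
```

```text
time_s: 4.05
position: [0.6386, 0.1867, 0.1403]
tool_rot: [[-0.977, 0.212, -0.005], [0.212, 0.977, 0.0], [0.005, -0.001, -1.0]]
ft_force: [-10.9, 0.4, 4.0]
grip_width: 0.0
t 4.05 pos [0.6386 0.1867 0.1403] F [-10.9   0.4   4. ] w 1.5492918011741613e-05
slide [-0.0013 -0.0007  0.0003] roll 0.0003560117687799694
```

```bash
python3 -m crank '{"slide":[[-0.001,0,0],[-0.002,0,0],[-0.002,0,0],[-0.002,0,0],[0.005,0,0],[0.02,0,0],[0.03,0,0],[0.03,0,-0.03]],"roll":[0,0,0,0,0,0,0,0],"grip":[0,0,0,0,0,0,0,0]}'
python3 - <<'E'
from h import *
go(W+.032*xb+a([0,0,.03]))
for n in("top","scene"):
  p=get_image(n);save(p,f"pics/{n}3.png")
  for q in(N,W): print(n,proj(p,q))
a=cv2.imread("pics/scene3.png")[155:305,220:470];cv2.imwrite("pics/scenez3.png",cv2.resize(a,None,fx=3.2,fy=3.2,interpolation=cv2.INTER_CUBIC))
E
```

```text
time_s: 4.85
position: [0.6088, 0.1928, 0.1672]
tool_rot: [[-0.977, 0.213, -0.008], [0.213, 0.977, -0.001], [0.008, -0.003, -1.0]]
ft_force: [0.2, 0.5, -0.2]
grip_width: -0.0002
t 4.85 pos [0.6088 0.1928 0.1672] F [ 0.2  0.5 -0.2] w -0.0001681358494316193
slide [-0.0774 -0.1403 -0.039 ] roll 0.0005663093654801321
top [223.6331092  121.80618808]
top [303.64015976 141.00549017]
scene [427.96989798 198.21921836]
scene [337.9751863  218.95785715]
```

View pics/scenez3.png

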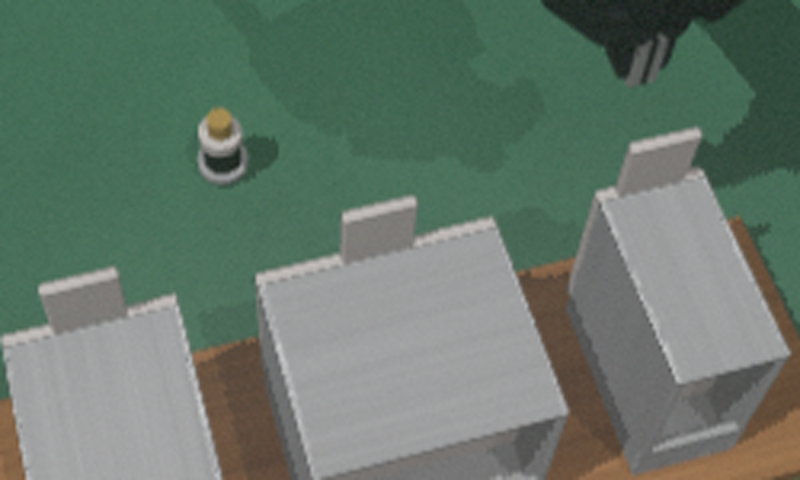

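The narrow bin is shut: its tab is at scene (427.5,197.8), against a predicted (428,198.2), and the panel is flush with the roof. Next I'll go over the top and hook behind the wide tab.

```bash
python3 -m crank '{"slide":[[0,0,-0.025],[0,0,-0.048],[-0.01,-0.02,-0.05],[-0.028,-0.05,-0.05],[-0.045,-0.082,-0.05],[-0.062,-0.112,-0.05],[-0.074,-0.134,-0.05],[-0.077,-0.140,-0.05]],"roll":[0,0,0,0,0,0,0,0],"grip":[0,0,0,0,0,0,0,0]}'
python3 - <<'E'
from h import *
go(W+.027*xb+a([0,0,-.029]))
E
```

```text
time_s: 5.75
position: [0.6574, 0.0368, 0.2198]
tool_rot: [[-0.976, 0.216, -0.0], [0.216, 0.976, -0.0], [-0.0, -0.0, -1.0]]
ft_force: [0.5, 0.5, -0.3]
grip_width: -0.0002
t 5.75 pos [0.6574 0.0368 0.2198] F [ 0.5  0.5 -0.3] w -0.0001635024635778361
slide [0.0079 0.0019 0.0728] roll 0.004043599166748796
```

```bash
python3 -m crank '{"slide":[[0,0,0.012],[0,0.001,0.026],[0,0.002,0.04],[0,0.002,0.053],[0,0.002,0.063],[0,0.002,0.07],[0,0.002,0.072],[0,0.002,0.072]],"roll":[0,0,0,0,0,0,0,0],"grip":[0,0,0,0,0,0,0,0]}'
python3 - <<'E'
from h import *
go(W+.014*xb+a([0,0,-.029]))
save(get_image("scene"),"pics/scene4.png")
E
```

```text
time_s: 6.55
position: [0.6573, 0.0414, 0.1483]
tool_rot: [[-0.977, 0.213, 0.0], [0.213, 0.977, -0.0], [-0.0, 0.0, -1.0]]
ft_force: [-0.0, -0.5, -0.0]
grip_width: -0.0001
t 6.55 pos [0.6573 0.0414 0.1483] F [-0.  -0.5 -0. ] w -7.397982096129708e-05
slide [ 0.0198 -0.0027  0.0013] roll 0.0010551934203139382
```

View pics/scene4.png

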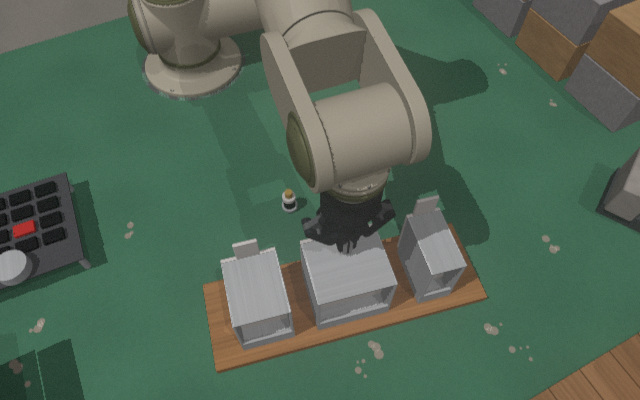

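The fingertips are down behind the wide tab, around (347,247), with no contact force, and the tab is hidden by the gripper. I'll pull forward now.

```bash
python3 -m crank '{"slide":[[0.010,-0.002,0],[0.019,-0.002,0],[0.026,-0.002,0],[0.033,-0.002,0],[0.040,-0.002,0],[0.047,-0.002,0],[0.055,-0.002,0.003],[0.062,-0.002,0.007]],"roll":[0,0,0,0,0,0,0,0],"grip":[0,0,0,0,0,0,0,0]}'
python3 - <<'E'
from h import *
go(W+(.014-.0775)*xb+a([0,0,-.038]))
E
```

```text
time_s: 7.4
position: [0.5956, 0.0528, 0.1414]
tool_rot: [[-0.977, 0.213, 0.0], [0.213, 0.977, 0.0], [-0.0, 0.0, -1.0]]
ft_force: [0.3, -0.2, 0.5]
grip_width: 0.0001
t 7.4 pos [0.5956 0.0528 0.1414] F [ 0.3 -0.2  0.5] w 0.00010926889594306222
slide [ 0.0345 -0.0008  0.0034] roll 0.00102376851609054
```

```bash
python3 -m crank '{"slide":[[0.006,0,0.002],[0.013,0,0.004],[0.019,0,0.005],[0.024,0,0.006],[0.027,0,0.006],[0.029,0,0.006],[0.030,0,0.006],[0.030,0,0.006]],"roll":[0,0,0,0,0,0,0,0],"grip":[0,0,0,0,0,0,0,0]}'
python3 - <<'E'
from h import *
go(W+(.014-.0775)*xb+a([0,0,-.038]))
save(get_image("scene"),"pics/scene5.png")
E
```

```text
time_s: 8.2
position: [0.5669, 0.059, 0.1354]
tool_rot: [[-0.977, 0.213, 0.0], [0.213, 0.977, 0.0], [-0.0, 0.0, -1.0]]
ft_force: [-0.5, 0.2, 0.2]
grip_width: -0.0002
t 8.2 pos [0.5669 0.059  0.1354] F [-0.5  0.2  0.2] w -0.00021453129491601875
slide [ 0.0053 -0.0007 -0.0026] roll 0.0011302708286287078
```

View pics/scene5.png

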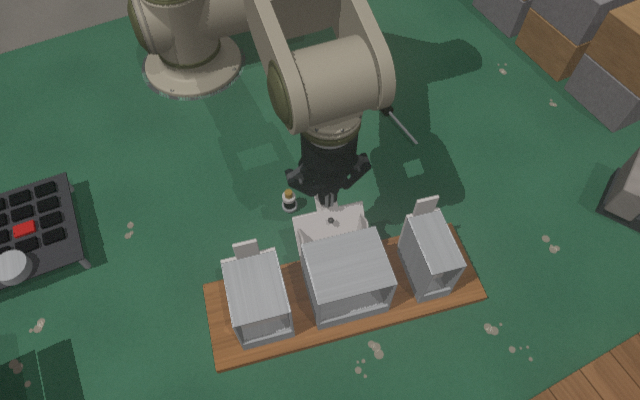

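The wide bin has come out, with its panel at about (330,222) and the fingers still hooked behind the tab. I'll ease forward until I feel the stop.

```bash
python3 -m crank '{"slide":[[0.001,0,0],[0.002,0,0],[0.003,0,0],[0.004,0,0],[0.005,0,0],[0.006,0,0],[0.007,0,0],[0.007,0,0]],"roll":[0,0,0,0,0,0,0,0],"grip":[0,0,0,0,0,0,0,0]}'
python3 - <<'E'
from h import *
go(W+(.014-.0775)*xb+a([0,0,-.038]))
E
```

```text
time_s: 9.05
position: [0.5607, 0.0604, 0.1357]
tool_rot: [[-0.977, 0.213, 0.002], [0.213, 0.977, -0.0], [-0.002, 0.0, -1.0]]
ft_force: [4.0, -0.8, 0.1]
grip_width: -0.0001
t 9.05 pos [0.5607 0.0604 0.1357] F [ 4.  -0.8  0.1] w -0.00012014603967739514
slide [-0.0011 -0.0007 -0.0023] roll 0.0012046003630511492
```

```bash
python3 -m crank '{"slide":[[0.001,0,0],[0.0015,0,0],[0.002,0,0],[0.002,0,0],[0.002,0,0],[0.002,0,0],[0.002,0,0],[0.002,0,0]],"roll":[0,0,0,0,0,0,0,0],"grip":[0,0,0,0,0,0,0,0]}'
python3 -m crank '{"slide":[[-0.004,0,0],[-0.010,0,0],[-0.010,0,-0.01],[-0.010,0,-0.04],[-0.010,0,-0.08],[-0.010,0,-0.12],[-0.010,0,-0.15],[-0.010,0,-0.16]],"roll":[0,0,0,0,0,0,0,0],"grip":[0,0,0,0,0,0,0,0]}'
python3 - <<'E'
from h import *
p=get_image("scene");save(p,"pics/scene6.png")
a_=cv2.imread("pics/scene6.png")[155:305,220:470];cv2.imwrite("pics/scenez6.png",cv2.resize(a_,None,fx=3.2,fy=3.2,interpolation=cv2.INTER_CUBIC))
def tab(B,t):
    H=B+.003*xb-a([0,0,.14]); ux=np.cos(t)*xb+a([0,0,np.sin(t)]); uz=-np.sin(t)*xb+a([0,0,np.cos(t)]); return H+.14*uz-.003*ux
for t in(.55,.6,.65): print(t,(proj(p,tab(W,t))+.3-a([220,155]))*3.2)
print((proj(p,N)+.3-a([220,155]))*3.2)
E
```

```text
time_s: 9.85
position: [0.5602, 0.0605, 0.1362]
tool_rot: [[-0.977, 0.213, 0.006], [0.213, 0.977, -0.001], [-0.006, 0.0, -1.0]]
ft_force: [9.8, -1.8, 1.2]
grip_width: 0.0001
time_s: 10.65
position: [0.5682, 0.0589, 0.2991]
tool_rot: [[-0.977, 0.213, 0.005], [0.213, 0.977, -0.001], [-0.005, 0.001, -1.0]]
ft_force: [-0.6, -0.1, -0.3]
grip_width: -0.0003
0.55 [336.11649967 105.0175116 ]
0.6 [332.97934197 100.10515715]
0.65 [329.99647108  95.91971953]
[666.46367353 139.26149876]
```

View pics/scenez6.png

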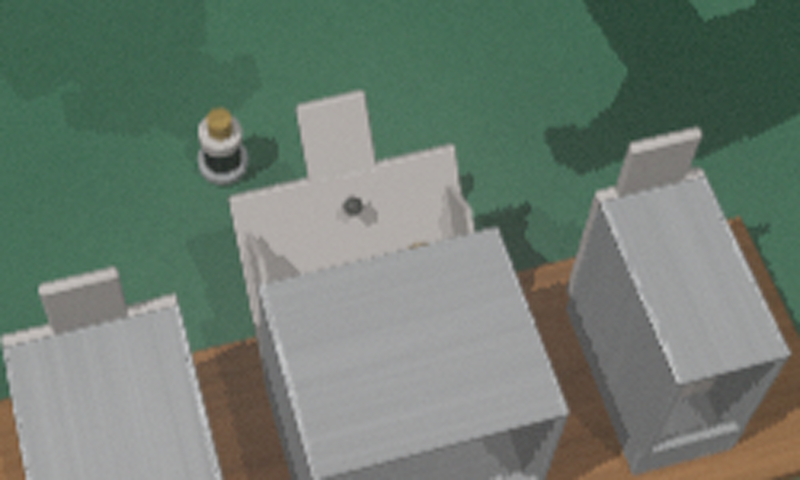

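The wide tab's top edge is at zoom (331,98). The prediction for the stop (0.65 rad) is (330,96), and the pull force rose to about 10 N with almost no movement. The narrow bin (664,137) and middle bin (79,276) are shut, and the button hasn't moved (219,150). I'm handing in.

```bash
python3 -c "
from rig import *
o=observe();print(o['time_s'],o['ft_force'],max(map(abs,o['qvel'])));print(close_job())"
```

```text
10.7 [-0.61156658  0.76649333  1.69983781] 4.393114244189987
the job is handed in; nothing more can be done
None
```

The changeover is done and handed in at 10.7 s of the 42 s allowed. I closed the narrow bin first, then tipped the wide one out.

- **Narrow bin:** I pushed it shut with closed fingers. Resistance rose past the 4 N catch to about 11 N against the stop. The final picture shows its tab within 1 pixel of the predicted shut position and its panel flush with the roof.
- **Wide bin:** I hooked the tab from behind and pulled it to its stop. Force rose from 4 N to 10 N for only about 0.5 mm more travel. After I let go, its tab was within 1 pixel of the position predicted for the 0.65 rad stop, though the picture alone can't tell 0.63 from 0.65 rad.
- **Middle bin and button:** Neither appears to have moved between the first and last pictures, and the middle bin is still shut.

The gripper ended about 0.3 m up, touching nothing. At the moment of handing in, the arm was still settling at about 4 deg/s. No check failed. The only disagreement was about 15 mm between the two cameras' estimates of the button's position; the fingers stayed well clear of it either way.

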